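Lid the dust cup, then wedge its lift plate just off the rails and hold

ROBOT

A 6-joint arm with a two-finger parallel gripper is mounted at the origin on the work surface. World frame = base frame: x ahead of the robot, y to its left, z up, the work surface at z = 0. Lengths are in m, angles in rad, forces in N, time in s.
With the tool pointing down it reaches from about 0.275 to 0.75 m from the base axis. Payload 10.2 kg.
Tool frame: the origin (TCP) lies midway between the tips of the shut fingers; the grasp point (between the pads) lies 19 mm behind it (env.hold_point_z is the distance from the TCP to the grasp point, in m); z points along the fingers, y is the line along which they close (so a half turn about z gives the same grasp; the last joint's range is limited). The gripper opens to 85 mm and grips with 20 to 120 N. Pads are 22 mm wide; open, the fingers measure 114 mm over their backs; the gripper's body (76 mm by 85 mm) begins 54 mm behind the grasp point. The pads swing forward as they close: fully open they stand 13 mm farther back than shut.
Start: joints at [-1.57, 0.313, 1.498, -0, 1.331, -0.223], TCP at [0.117, -0.512, 0.231] pointing down, gripper open.
Joint ranges: [-2.94, 2.94], [-0.97, 2.17], [0.19, 2.56], [-1.23, 4.37], [0.02, 3.11], [-2.88, 2.88]. Speed limits (rad/s): [2.39, 2.39, 3.01, 3.14, 3.14, 3.14].

INTERFACE

Orientations are given as a unit quaternion [x, y, z, w].
In Python, from bench import env, kinematics, monitor, eyes, job gives the robot as it stands. The module is installed in compiled form; this text tells all that it offers. Calls block until the motion is done:
- env.reach(position, orientation): joint-space move of the TCP to a pose.
- env.movel(position, velocity=0.15, frame=None, guard=None): straight line of the TCP; frame=None keeps the orientation; velocity is the mean speed in m/s. With guard (N) it stops when the force on the tool has changed by that much, and returns True; else False.
- env.set_joints(angles): joint-space move.
- env.release() and env.close_gripper(effort=None): open the fingers fully, or close them until they stop; effort is the grip in N (None keeps the last).
- env.hold(seconds).
- kinematics.ik(position, orientation): joint angles nearest the present ones, or None.
- monitor.sense(): the state.
- eyes.grab_frame(name): name is "side" or "top"; returns a dict with "frame" (400x640x3 uint8, red, green, blue), "mtx" (3x3 intrinsics, pixels), "view" (4x4, takes a point from world to camera coordinates). Camera axes: x right, y down, z forward; pixel columns grow to the right and rows downward; lengths in m; the calibration is good to about 2 mm. A picture is of the moment at which its call begins. There is no depth.
A pose or a line that the arm cannot do raises env.MotionError and nothing moves.
- job.hand_in(): hands the job in; it is judged then, once.
The state is a dict: "clock": time; "joints": joint angles; "qvel": joint speeds; "joint_efforts": joint torques, N m; "position": TCP position; "ee_rot": TCP orientation; "contact_force": force on the tool from outside, world axes, zero at the start; "ft_torque": the same for the moment, N m; "finger_gap": opening from 0.0 (shut) to 1.0 (fully open); "gripper_force": force on a finger pad.
Only numpy, scipy, OpenCV 4.12 (cv2) and the standard library are available. Lean on these libraries where they do the work, as an engineer would, in place of code of your own. Each camera call takes 0.05 s, during which the arm holds its last target. There are 200 camera calls.

TASK

Set the knobbed plywood lid on the open metal dust cup so that it is seated and level, and let go of it. Then take the tapered wooden wedge by its thick end and, keeping it flat on the bench, push its thin end under the steel nose of the cup's lift plate, between the two rails, until the plate just comes off the rails: a few millimetres (about 4), at no time as much as a centimetre. Finish while still gripping the wedge there so that a colleague can set the stops; lift the plate with the wedge alone, never with the gripper itself, and leave the other things on the bench where they are.

Things in the scene. Friction and masses are not known exactly. Their poses are not given: they have to be found in the camera images.
- stand: Dust-cup lift stand, fixed, origin on the bench; x runs level from its entry side (nose) to its back, z up. Two wooden rails 20 mm high along x, at y = +-54 to +-80 mm; between them the bench is clear up to x = +84 mm. Guide posts 82 mm high at x = -30, +60, y = +-67. Its plywood lift plate (14 mm thick, 160 wide) bears the cup, lies on the rails, moves only straight up.
- carriage (a joint): Height of the lift plate above the rails, m: 0 = lying on the rails (start), upper stop 0.025. Plate and cup weigh 0.4 to 1.0 kg and fall back by their weight.
- nose (a point): Middle of the lower edge of the lift plate's nose, a steel bar 12 mm thick across the plate's front (160 wide): 75 mm from the stand's origin along the stand's -x, 20 mm above the bench at rest. The wedge goes in below it along the stand's +x. The cup's wall begins 40 mm behind it.
- cup_rim (a point): Centre of the cup's mouth, at rim height (124 mm above the bench at rest), 15 mm behind the stand's origin. Cup outside diameter 100, inside 92 mm, 90 mm high.
- lid: Round plywood lid: disc 114 mm across, 10 mm thick, with a locating plug below it (84 mm across, 8 mm deep) and a dark turned wooden knob on top (26 mm across, 32 mm high). About 0.13 kg. Origin: centre of the plug's underside; z up through the knob. It starts on the bench standing on its plug.
- lid_knob (a point): Point on the lid's axis in the knob, 36 mm above the lid's origin (knob from 18 to 50 mm), where it is gripped.
- lid_seat (a point): Point on the lid's axis at the disc's underside, 8 mm above the lid's origin: it coincides with cup_rim when the lid is seated.
- wedge: Plain wooden wedge, 190 mm long, 36 wide, 0.16 kg. Origin: underside, mid-length; x points to the thin end, z up. Tail block from x = -95 to -45 mm, 40 mm high; then the tongue's top falls straight from 34 mm (x = -45) to 6 mm high at the thin end (x = +95), 1 in 5. It starts flat on the bench.
- wedge_grip (a point): Middle of the wedge's tail block, 26 mm above its underside, at x = -70 mm of the wedge, where it is gripped across its 36 mm width.
- wedge_tip (a point): Thin end of the wedge, on its underside, at x = +95 mm of the wedge. The nose (20 mm up) is met when the tip is 70 mm beyond it; each further 5 mm of push raises the plate by 1 mm.
- tape: Bystander: tape measure, black and yellow, 70 x 40 x 66 (mm). Leave it where it is.
- mug: Bystander: white mug, 85 high (mm). Leave it where it is.
- offcut: Bystander: square-ended wooden offcut, 130 x 45 x 28, no taper (mm). Leave it where it is.
- spare_disc: Bystander: bare plywood disc, 90 across, 18 thick, no knob (mm). Leave it where it is.
- glue: Bystander: white glue bottle, 60 across, 170 high (mm). Leave it where it is.
- screwdriver: Bystander: screwdriver, 200 long (mm). Leave it where it is.
- jar: Bystander: closed plastic jar, 70 across, 80 high (mm). Leave it where it is.
Things that resemble listed ones, but are neither listed nor needed, are in the scene too. What is shaped like the stand but green is not meant.

How it is judged:
By the outcome, as a careful person would: the job done as asked, in the order asked, and still so for the second after the job is handed in, while the arm keeps its last pose, push and grip.
It also fails if it takes over 62 s, if anything falls off the work surface, if the arm or the gripper's body presses on something with over 40 N, if the wrist force passes 120 N, or if a joint passes its speed limit or range.

## Working session

There is one attempt and no reset: what is moved stays moved. The work goes in short steps, each a Python script; the robot and the scene stay as the last script left them, time stands still between calls to the robot, and variables do not carry over. Pictures are saved under pics/ and viewed, at most 10 in all, crops included, and the job is handed in when it is done.

```bash
mkdir -p pics; ls; python3 - <<'E'
from bench import env, kinematics, monitor, eyes, job
import cv2,numpy as np,pickle
d={}
for n in("top","side"):
    f=eyes.grab_frame(n); d[n]=f
    cv2.imwrite(f"pics/{n}0.png",f["frame"][:,:,::-1])
    R=f["view"][:3,:3];print(n,f["mtx"].tolist(),(-R.T@f["view"][:3,3]).round(3),R.round(3).tolist())
pickle.dump(d,open("f0.pkl","wb"))
s=monitor.sense();print(s["clock"],s["ee_rot"],env.hold_point_z)
E
```

```text
pics
top [[371.05326871827003, 0.0, 323.44713024977824], [0.0, 371.05326871827003, 198.9944198032069], [0.0, 0.0, 1.0]] [ 0.402 -0.024  1.299] [[0.016, -1.0, 0.009], [-0.997, -0.017, -0.071], [0.071, -0.008, -0.997]]
side [[481.4818614509528, 0.0, 319.875841927955], [0.0, 481.4818614509528, 199.26684126189306], [0.0, 0.0, 1.0]] [0.007 0.957 0.918] [[-0.904, -0.427, -0.0], [-0.254, 0.54, -0.802], [0.343, -0.725, -0.597]]
0.1 [ 9.93746537e-01  1.11657891e-01  6.02701451e-05 -5.76139138e-04] 0.0187
```

View pics/top0.png

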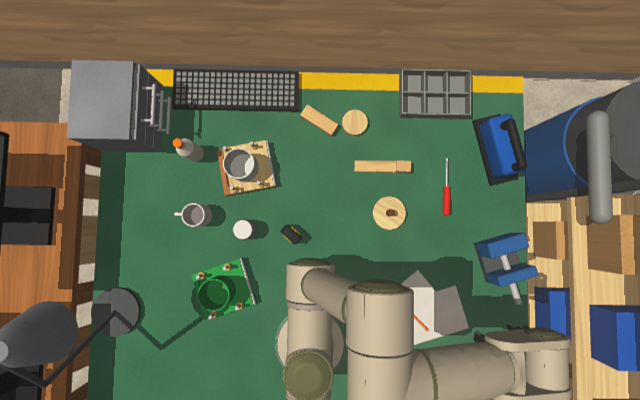

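View pics/side0.png

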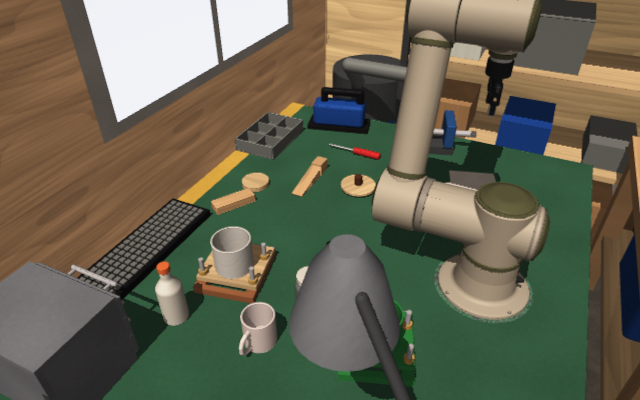

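Top picture: the candidates for the lid are the knobbed disc at (389,213) and the bare disc at (355,122). For the wedge they are the stepped piece at (383,166) and the offcut at (320,120), and for the stand the plywood one at (247,167) and the green one at (225,290). By the description I choose the knobbed disc, the stepped piece and the plywood stand, and check them in close crops.

```bash
python3 - <<'E'
import cv2,pickle,numpy as np
d=pickle.load(open("f0.pkl","rb"))
t=d["top"]["frame"][:,:,::-1];s=d["side"]["frame"][:,:,::-1]
up=lambda a,w,h:cv2.resize(a,(w,h),interpolation=cv2.INTER_CUBIC)
A=up(t[130:205,210:290],400,375)      # x5
B=up(t[150:240,345:425],400,450)      # x5
C=up(s[220:310,185:285],400,360) #x4
top=np.vstack([A,np.zeros((75,400,3),np.uint8)])
cv2.imwrite("pics/c1.png",np.hstack([top,B]))
cv2.imwrite("pics/c2.png",np.hstack([up(s[215:305,185:285],500,450),up(s[150:200,285:345],300,250).repeat(1,0) if 0 else np.vstack([up(s[150:200,285:345],300,250),np.zeros((200,300,3),np.uint8)])]))
E
```

```text
(no output)
```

View pics/c1.png

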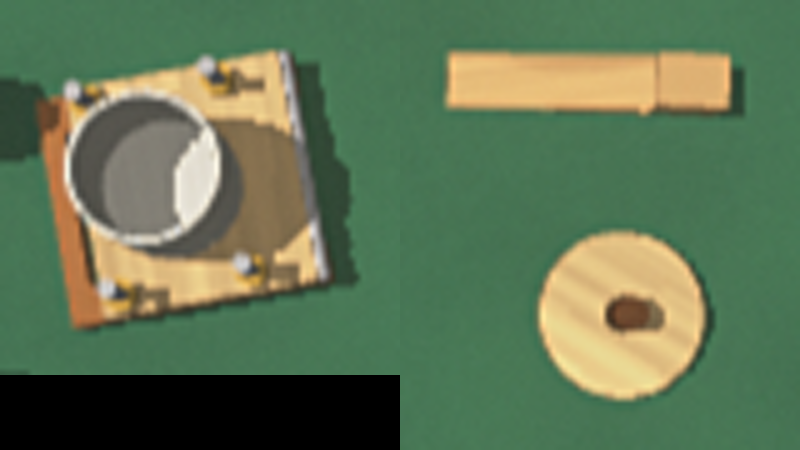

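View pics/c2.png

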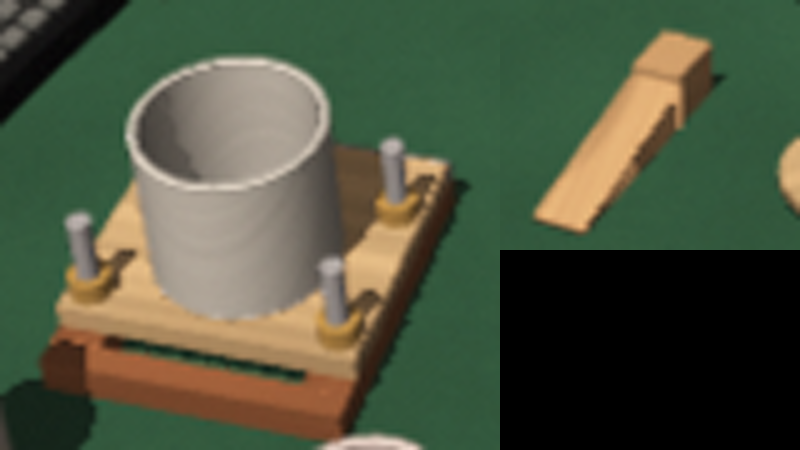

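The top crop shows the steel nose bar on the stand's image-right side, from (288,52) to (325,278), so it faces the wedge. The wedge is stepped, with its tail at (694,80) and its thin end at (447,80). The lid's knob is dark, at (628,314). The side crop confirms the taper and the open cup. Next I fit the poses.

```bash
cat > h.py <<'E'
import cv2,numpy as np,pickle
from scipy.optimize import least_squares
def proj(f,P):
    c=np.atleast_2d(P)@f["view"][:3,:3].T+f["view"][:3,3]; p=c@f["mtx"].T; return p[:,:2]/p[:,2:]
def fit(d,obs,p0):
    # obs: list (cam,(u,v),(x,y,z) mm)
    def res(p):
        c,s=np.cos(p[2]),np.sin(p[2]);r=[]
        for cam,uv,q in obs:
            q=np.array(q)/1e3
            r+=list(proj(d[cam],[p[0]+c*q[0]-s*q[1],p[1]+s*q[0]+c*q[1],q[2]])[0]-uv)
        return r
    o=least_squares(res,p0,loss="soft_l1"); return o.x,np.reshape(res(o.x),(-1,2)).round(1)
def crop(o,s,p): return (np.array(o)+(np.array(p)+.5)/s-.5)
E
python3 - <<'E'
from h import *
d=pickle.load(open("f0.pkl","rb"))
T=lambda o,p:crop(o,5,p)
a=(210,130);b=(345,150);e=(185,215);w=(285,150)
st=[("top",T(a,p),q) for p,q in [((143.5,167.5),(15,0,124)),((73,90),(60,-67,82)),((207,63),(-30,-67,82)),((112,288),(60,67,82)),((243,260),(-30,67,82)),((291,52),(-75,-80,34)),((328,278),(-75,80,34))]]
st+=[("side",T(e,p),q) for p,q in [((228.5,122),(15,0,124)),((332,263),(60,67,82)),((79,216),(60,-67,82)),((391,143),(-30,67,82))]]
wd=[("top",T(b,p),q) for p,q in [((47,54),(95,-18,6)),((47,106),(95,18,6)),((330,54),(-95,-18,40)),((330,112),(-95,18,40)),((258,53),(-45,-18,40)),((258,108),(-45,18,40))]]
wd+=[("side",T(w,p),q) for p,q in [((34,216),(95,-18,6)),((87,232),(95,18,6)),((168,30),(-95,-18,40)),((212,42),(-95,18,40)),((182,78),(-45,18,40)),((136,68),(-45,-18,40))]]
ld=[("top",T(b,(222.5,315)),(0,0,18)),("side",(358,185),(0,0,18))]
for n,o in(("stand",st),("wedge",wd),("lid",ld)):
    for cs in (("top","side"),("top",),("side",)):
        oo=[x for x in o if x[0] in cs]
        if n=="lid":
            x,r=fit(d,oo,[.4,-.2,0])
        else: x,r=fit(d,oo,[.5,.2 if n=="stand" else -.2,1.6])
        print(n,cs,x.round(4)); 
        if len(cs)==2: print(r.tolist())
E
```

```text
stand ('top', 'side') [0.5994 0.2217 1.7821]
[[1.1, 0.0], [1.0, 0.6], [0.9, 0.8], [0.3, 0.5], [1.1, 0.8], [-1.1, -0.0], [0.1, 0.0], [-0.7, -0.4], [-0.6, 0.4], [-0.9, 1.1], [-0.6, 0.3]]
stand ('top',) [0.6007 0.2237 1.7775]
stand ('side',) [0.5985 0.2194 1.7722]
wedge ('top', 'side') [ 0.6097 -0.2374  1.552 ]
[[0.9, 0.8], [0.6, 0.6], [0.5, 1.1], [0.3, -0.1], [0.3, 0.8], [0.1, 0.2], [-0.3, 0.2], [-1.1, -0.1], [-0.8, 0.7], [-0.3, 0.7], [-0.7, 0.5], [-1.0, -0.0]]
wedge ('top',) [ 0.6118 -0.2359  1.5495]
wedge ('side',) [ 0.6083 -0.24    1.5554]
lid ('top', 'side') [ 0.4474 -0.2618  0.    ]
[[-0.0, 0.8], [-0.6, -0.4]]
lid ('top',) [ 0.4502 -0.2619  0.    ]
lid ('side',) [ 0.4447 -0.2604  0.    ]
```

```bash
cat >> h.py <<'E'
S=np.array([.5994,.2217]);YS=1.778
W=np.array([.609,-.2378]);YW=1.552
L=np.array([.4474,-.2612])
ux=lambda y:np.array([np.cos(y),np.sin(y)])
q=lambda t:[np.cos(t/2),np.sin(t/2),0.,0.]
CUP=S+.015*ux(YS); NOSE=S-.075*ux(YS)
P=lambda xy,z:[float(xy[0]),float(xy[1]),z]
E
python3 - <<'E'
from h import *
from bench import kinematics
gf=NOSE+(.09-.165)*ux(YS)
for n,p,y in(("lid",P(L,.022),YS),("cup",P(CUP,.24),YS),("wedge",P(W-.07*ux(YW),.008),YW),("end",P(gf,.008),YS)):
    for o in(0,-np.pi,-np.pi/2,np.pi/2):
        j=kinematics.ik(p,q(y+o)); print(n,np.round(p,3),round(o,1),None if j is None else np.round(j,2))
E
```

```text
lid [ 0.447 -0.261  0.022] 0 [-0.75  0.57  1.74 -0.    0.84 -0.96]
lid [ 0.447 -0.261  0.022] -3.1 [-0.75  0.57  1.74 -0.    0.84  2.18]
lid [ 0.447 -0.261  0.022] -1.6 [-0.75  0.57  1.74 -0.    0.84  0.61]
lid [ 0.447 -0.261  0.022] 1.6 [-0.75  0.57  1.74 -0.    0.84 -2.53]
cup [0.596 0.236 0.24 ] 0 [ 0.2   0.57  1.09 -0.    1.48 -0.01]
cup [0.596 0.236 0.24 ] -3.1 None
cup [0.596 0.236 0.24 ] -1.6 [ 0.2   0.57  1.09 -0.    1.48  1.56]
cup [0.596 0.236 0.24 ] 1.6 [ 0.2   0.57  1.09 -0.    1.48 -1.58]
wedge [ 0.608 -0.308  0.008] 0 [-0.64  0.88  1.18 -0.    1.09 -0.62]
wedge [ 0.608 -0.308  0.008] -3.1 [-0.64  0.88  1.18 -0.    1.09  2.52]
wedge [ 0.608 -0.308  0.008] -1.6 [-0.64  0.88  1.18 -0.    1.09  0.95]
wedge [ 0.608 -0.308  0.008] 1.6 [-0.64  0.88  1.18 -0.    1.09 -2.19]
end [0.63  0.075 0.008] 0 [-0.07  0.79  1.36 -0.    1.   -0.27]
end [0.63  0.075 0.008] -3.1 [-0.07  0.79  1.36 -0.    1.    2.87]
end [0.63  0.075 0.008] -1.6 [-0.07  0.79  1.36 -0.    1.    1.3 ]
end [0.63  0.075 0.008] 1.6 [-0.07  0.79  1.36 -0.    1.   -1.84]
```

```bash
python3 - <<'E'
from h import *
from bench import env,monitor,eyes
f0=monitor.sense()["clock"]
env.reach(P(L,.12),q(YS))
print(env.movel(P(L,.022),.12,guard=8), monitor.sense()["position"])
env.close_gripper(40)
s=monitor.sense();print(s["finger_gap"],s["gripper_force"],s["contact_force"])
env.movel(P(L,.24),.15)
env.movel(P(CUP,.24),.2)
s=monitor.sense();print(s["clock"],s["finger_gap"],s["position"],s["contact_force"],np.abs(np.asarray(s["qvel"])).max())
d={n:eyes.grab_frame(n) for n in("top","side")};pickle.dump(d,open("f1.pkl","wb"))
t=d["top"]["frame"][:,:,::-1];s=d["side"]["frame"][:,:,::-1]
up=lambda a:cv2.resize(a,None,fx=4,fy=4,interpolation=cv2.INTER_CUBIC)
cv2.imwrite("pics/h1.png",np.hstack([up(t[110:230,190:290]),up(s[150:270,185:285])]))
E
```

```text
False [ 0.44771011 -0.26158136  0.02267027]
0.28827283361263906 39.23239231109619 [-0.18300908  0.11777857  5.05442196]
7.5833 0.2896786826260636 [0.59633652 0.23593757 0.24012634] [ 0.37839486 -0.38049574 -1.48307842] 0.0011015597101936224
```

View pics/h1.png

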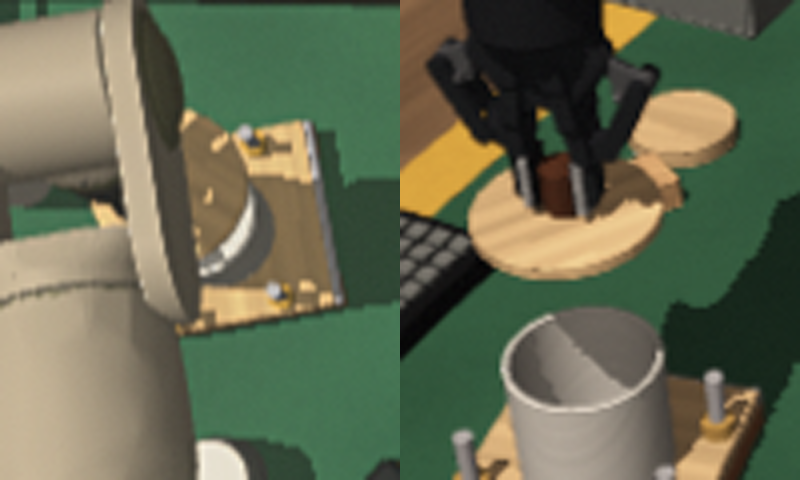

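```bash
python3 - <<'E'
from h import *
d=pickle.load(open("f1.pkl","rb"))
a=np.linspace(0,2*np.pi,400)
def circ(c,r,z,cam,o):
    p=(proj(d[cam],np.c_[c[0]+r*np.cos(a),c[1]+r*np.sin(a),0*a+z])-o)*4
    return p.min(0).round(1),p.max(0).round(1)
print("side rim",circ(CUP,.05,.124,"side",(185,150)))
for z in(.235,.225):print("side lid",circ(CUP,.057,z,"side",(185,150)),"top lid",circ(CUP,.057,z,"top",(190,110)))
print("top rim",circ(CUP,.05,.124,"top",(190,110)))
up=lambda x:cv2.resize(x,None,fx=8,fy=8,interpolation=cv2.INTER_CUBIC)
cv2.imwrite("pics/h2.png",np.hstack([up(d["top"]["frame"][130:185,230:260,::-1]),up(d["side"]["frame"][185:240,200:255,::-1])]))
E
```

```text
side rim (array([ 96.6, 303.1]), array([259.2, 409.6]))
side lid (array([ 58.3, 156.2]), array([254.7, 273.3])) top lid (array([ 85.4, 108.9]), array([243.5, 265. ]))
side lid (array([ 60.8, 169.4]), array([256.2, 287. ])) top lid (array([ 89.4, 112.1]), array([246.1, 266.8]))
top rim (array([134.8, 150.5]), array([260.6, 274.7]))
```

View pics/h2.png

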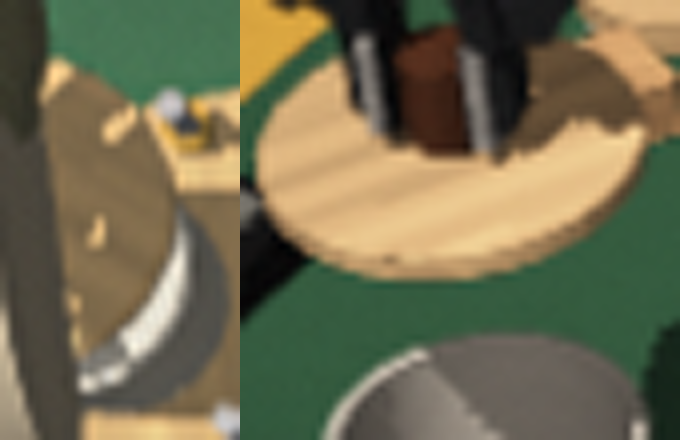

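The side crop shows the lid held level. In the top crop its right edge is at (176,190). Relative to the cup it sits about 3 mm towards −y in both views, so I shift it +2.5 mm in y and lower it under guard.

```bash
python3 - <<'E'
from h import *
from bench import env,monitor,eyes
c=CUP+[0,.0025]
env.movel(P(c,.165),.12)
print(env.movel(P(c,.134),.03,guard=5)); s=monitor.sense();print(s["clock"],s["position"],s["contact_force"],s["ft_torque"],s["finger_gap"])
d={n:eyes.grab_frame(n) for n in("top","side")};pickle.dump(d,open("f2.pkl","wb"))
up=lambda x:cv2.resize(x,None,fx=5,fy=5,interpolation=cv2.INTER_CUBIC)
cv2.imwrite("pics/h3.png",np.hstack([up(d["top"]["frame"][120:210,220:280,::-1]),up(d["side"]["frame"][190:280,185:280,::-1])]))
E
```

```text
True
9.2833 [0.59613292 0.23884491 0.13834833] [-0.51783858 -0.08608174  4.12285666] [-0.05467192  0.07963764  0.02996146] 0.2887585714745837
```

View pics/h3.png

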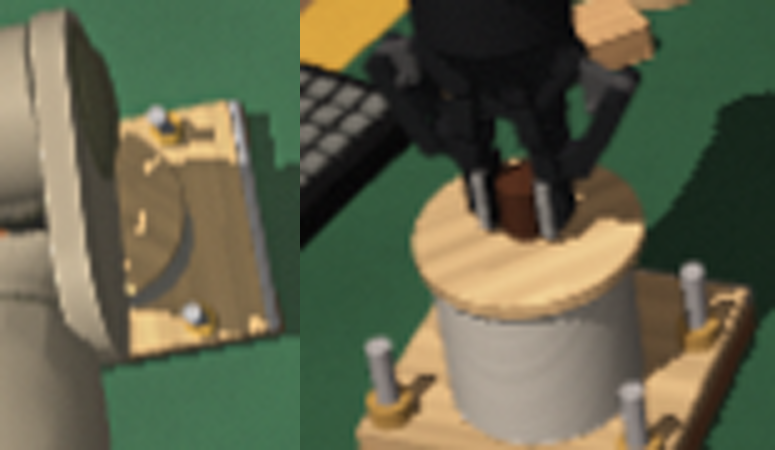

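The tool stopped at z 138.3 mm against an expected 138.7 mm, and the picture shows the disc flat on the rim at about (530,300), so the lid is seated. Now I let go and move to the wedge.

```bash
python3 - <<'E'
from h import *
from bench import env,monitor,eyes
env.release()
p=monitor.sense()["position"]
env.movel([p[0],p[1],.24],.15)
g=W-.07*ux(YW)
env.reach(P(g,.15),q(YW))
s=monitor.sense();print(s["clock"],s["contact_force"])
d={n:eyes.grab_frame(n) for n in("top","side")};pickle.dump(d,open("f3.pkl","wb"))
up=lambda x:cv2.resize(x,None,fx=4,fy=4,interpolation=cv2.INTER_CUBIC)
cv2.imwrite("pics/h4.png",np.hstack([up(d["top"]["frame"][125:225,210:290,::-1]),up(d["side"]["frame"][205:305,185:285,::-1])]))
cv2.imwrite("pics/h5.png",cv2.resize(d["side"]["frame"][110:210,260:380,::-1],None,fx=5,fy=5,interpolation=cv2.INTER_CUBIC))
E
```

```text
12.8333 [ 0.07646735  0.21692718 -0.38707086]
```

View pics/h4.png

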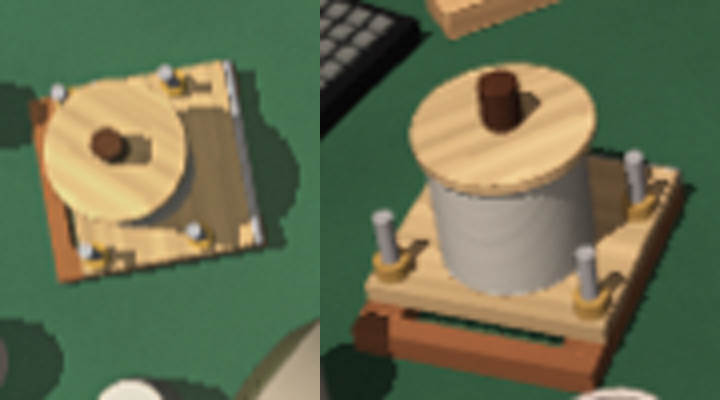

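The lid sits level on the cup; the knob is upright at (500,100) in the side half. Now I grip the wedge and slide it up to the nose.

```bash
python3 - <<'E'
from h import *
from bench import env,monitor,eyes
g=W-.07*ux(YW)
print(env.movel(P(g,.008),.1,guard=8))
env.close_gripper(60)
s=monitor.sense();print(s["clock"],s["position"],s["finger_gap"],s["gripper_force"],s["contact_force"])
a=NOSE-.18*ux(YS)
env.movel(P(a,.008),.12,frame=q(YS))
s=monitor.sense();print(s["clock"],s["position"],s["finger_gap"],s["contact_force"],s["ft_torque"])
d={n:eyes.grab_frame(n) for n in("top","side")};pickle.dump(d,open("f4.pkl","wb"))
up=lambda x:cv2.resize(x,None,fx=4,fy=4,interpolation=cv2.INTER_CUBIC)
cv2.imwrite("pics/h6.png",np.hstack([up(d["top"]["frame"][125:225,250:340,::-1]),up(d["side"]["frame"][150:250,240:340,::-1])]))
E
```

```text
False
15.0167 [ 0.60796617 -0.30796936  0.0084557 ] 0.41045118860208146 61.506006717681885 [-0.27190024  0.2089454   2.93299661]
17.525 [ 0.65197795 -0.02753312  0.00845853] 0.41523823353269196 [-0.26082985 -2.89771901  5.82356443] [-0.36294253 -0.08625743  0.11966832]
```

View pics/h6.png

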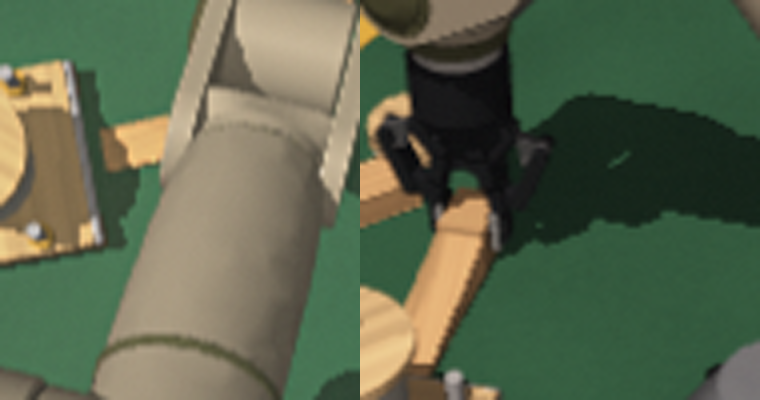

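The top half shows the wedge in line with the channel, its tip at (103,152) just before the nose bar at (88,152). I push in small steps, watching force.

```bash
python3 - <<'E'
from h import *
from bench import env,monitor
u=ux(YS)
print(env.movel(P(NOSE-.110*u,.008),.06,guard=6))
for k in np.arange(-.110,-.0879,.002):
    env.movel(P(NOSE+k*u,.008),.02); s=monitor.sense();f=np.array(s["contact_force"])
    a=np.dot(np.array(s["position"])[:2]-NOSE,u)
    print(round(k*1e3),round(a*1e3,1),"along %.1f lat %.1f z %.1f"%(f[:2]@u,f[:2]@[-u[1],u[0]],f[2]),np.round(s["ft_torque"],2),round(s["finger_gap"],3))
    if f[:2]@u<-6-2.9: break
print(s["clock"])
E
```

```text
False
-110 -109.5 along -1.4 lat 0.1 z 5.7 [-0.19 -0.13  0.04] 0.411
-108 -107.6 along -1.8 lat 0.2 z 6.0 [-0.35 -0.09 -0.03] 0.414
-106 -105.7 along -2.3 lat -0.1 z 5.3 [-0.37 -0.11 -0.01] 0.415
-104 -103.7 along -2.0 lat 0.1 z 6.0 [-0.34 -0.11 -0.02] 0.41
-102 -101.7 along -2.9 lat -0.0 z 6.6 [-0.34 -0.08 -0.04] 0.412
-100 -99.7 along -1.8 lat 0.6 z 6.1 [-0.39 -0.11 -0.03] 0.41
-98 -97.7 along -2.5 lat -0.8 z 5.8 [-0.33 -0.13  0.01] 0.411
-96 -95.7 along -1.2 lat -0.3 z 5.9 [-0.35 -0.18 -0.01] 0.415
-94 -93.7 along -2.3 lat 0.1 z 6.7 [-0.37 -0.09 -0.02] 0.407
-92 -92.7 along -8.3 lat -1.2 z 4.5 [-0.95 -0.2  -0.06] 0.414
-90 -91.6 along -12.2 lat 0.4 z 4.5 [-1.61 -0.33  0.03] 0.414
21.6917
```

```bash
cat >> h.py <<'E'
def lift(f,ref,box=(200,285,262,325)):
    # ECC translation of a box in the side view -> px (du,dv)
    pass
def shift(a,b,u0,v0,u1,v1):
    g=lambda x:cv2.cvtColor(x[v0:v1,u0:u1].copy(),cv2.COLOR_RGB2GRAY).astype(np.float32)
    M=np.eye(2,3,dtype=np.float32)
    c,M=cv2.findTransformECC(g(a),g(b),M,cv2.MOTION_TRANSLATION,(cv2.TERM_CRITERIA_EPS|cv2.TERM_CRITERIA_COUNT,200,1e-5),None,3)
    return round(float(M[0,2]),2),round(float(M[1,2]),2),round(c,3)
LID=(203,218,259,258)
E
sed -i '/^def lift/,/^    pass/d' h.py
python3 - <<'E'
from h import *
from bench import env,monitor,eyes
r=pickle.load(open("f3.pkl","rb"))["side"]; m=pickle.load(open("f4.pkl","rb"))["side"]
dv=proj(r,[P(CUP,.138),P(CUP,.134)]);print("px per 4mm",dv[0]-dv[1]); print(shift(r["frame"],m["frame"],*LID))
u=ux(YS)
for k in np.arange(-.090,-.0799,.0025):
    env.movel(P(NOSE+k*u,.008),.02); s=monitor.sense();f=np.array(s["contact_force"])
    a=np.dot(np.array(s["position"])[:2]-NOSE,u)
    im=eyes.grab_frame("side")["frame"]
    print(round(k*1e3,1),round(a*1e3,1),"along %.1f lat %.1f z %.1f"%(f[:2]@u,f[:2]@[-u[1],u[0]],f[2]),np.round(s["ft_torque"],2),s["position"][2].round(4),shift(r["frame"],im,*LID))
    if f[:2]@u<-28: break
print(s["clock"])
cv2.imwrite("pics/h7.png",cv2.resize(im[200:320,180:300,::-1],None,fx=4,fy=4,interpolation=cv2.INTER_CUBIC))
E
```

```text
px per 4mm [-0.18268096 -1.22494919]
(-0.2, 0.12, 0.903)
-90.0 -91.6 along -11.5 lat -0.2 z 4.0 [-1.58 -0.32  0.06] 0.0085 (-0.09, -0.02, 0.914)
-87.5 -89.4 along -13.7 lat 0.2 z 5.1 [-1.83 -0.4   0.01] 0.0085 (-0.08, -0.14, 0.916)
-85.0 -87.1 along -14.5 lat 0.8 z 4.0 [-1.92 -0.36 -0.04] 0.0084 (-0.13, -0.32, 0.918)
-82.5 -84.5 along -14.5 lat -1.1 z 3.8 [-1.9  -0.37 -0.01] 0.0085 (-0.18, -0.46, 0.916)
-80.0 -82.0 along -14.0 lat -0.3 z 4.4 [-1.94 -0.38 -0.01] 0.0085 (-0.19, -0.6, 0.924)
23.2417
```

The push force levels off at 14 N and the image shift matches 1 mm of lift per 5 mm of push: about 2 mm so far. I push 10 mm more.

```bash
python3 - <<'E'
from h import *
from bench import env,monitor,eyes
r=pickle.load(open("f3.pkl","rb"))["side"]
u=ux(YS)
for k in (-.075,-.070):
    env.movel(P(NOSE+k*u,.008),.02); env.hold(.3);s=monitor.sense();f=np.array(s["contact_force"])
    a=np.dot(np.array(s["position"])[:2]-NOSE,u)
    im=eyes.grab_frame("side")["frame"]
    print(k,round(a*1e3,1),"along %.1f z %.1f"%(f[:2]@u,f[2]),s["finger_gap"],s["gripper_force"],shift(r["frame"],im,*LID))
env.hold(1);s=monitor.sense();print(s["clock"],s["position"],shift(r["frame"],eyes.grab_frame("side")["frame"],*LID))
cv2.imwrite("pics/h7.png",cv2.resize(im[150:300,180:330,::-1],None,fx=4,fy=4,interpolation=cv2.INTER_CUBIC))
E
```

```text
-0.075 -77.0 along -14.0 z 4.7 0.4090590795138373 61.55535936355591 (-0.14, -0.9, 0.93)
-0.07 -72.0 along -14.1 z 5.3 0.41023106022066763 61.556246280670166 (-0.25, -1.14, 0.933)
25.7917 [0.62989038 0.07792698 0.00839695] (-0.24, -1.15, 0.933)
```

View pics/h7.png

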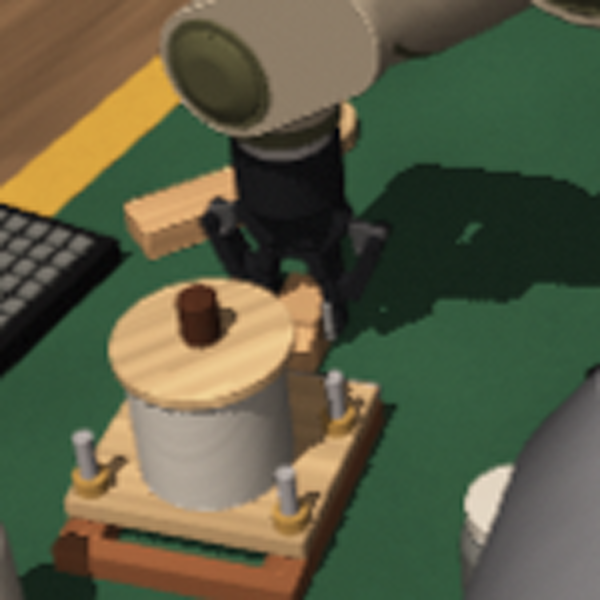

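The plate stands clear of the rear rail, with a gap at (200,545). The lid is level at (200,340) and the wedge is still gripped at (305,310). The lift is about 4 mm and steady.

```bash
python3 -c "
from bench import job; print(job.hand_in())"
```

```text
the job is handed in; nothing more can be done
None
```

The job is handed in: the lid is seated level on the cup and let go, and the wedge, still gripped, holds the plate steady about 4 mm off the rails, at about 26 s of the 62 s allowed.

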